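# Lower a specimen on the bench lift by its release valve

## Task

The specimen jar stands raised on the hydraulic bench lift. Crack the release valve open with its red-handled lever (anticlockwise seen from above) only as far as needed to let the platform sink slowly, never faster than 25 mm per second, until it is all the way down; then turn the lever back until the valve is shut snugly, without overtightening it, and let go. Do not push on the jar or the platform, keep the jar standing on it, and leave the other things on the desk where they are.

Things in the scene. Friction and masses are not known exactly. Their poses are not given: they have to be found in the camera images.
- lift: the hydraulic lift, fixed to the desk: grey base plate 170 x 310 x 16 mm, blue upright cylinder (60 mm across, top 90 mm above the desk) with the ram, and a blue valve block (52 x 52 mm, top 72 mm above the desk) at the other end of the plate. Origin on the desk under the ram's axis, z up; the valve's upright axis passes 170 mm from it along the lift's own -y. Yaw differs from run to run.
- platform (a joint): how far the platform has sunk, m: 0 raised, 0.060 all the way down on its stop. A level aluminium plate 130 x 130 x 12 mm on the ram, its top 170 mm above the desk at 0, 110 mm at 0.060. With the valve shut it stays; past a cracking angle it sinks faster the wider the valve is open (about 10 mm/s more per 0.04 rad), far too fast when wide open. Turning the valve back stops it.
- platform_top (a point): centre of the platform's upper face, under the jar
- release (a joint): angle of the release valve, rad: 0 shut, grows anticlockwise from above, to 1.3. Starts between 0 and 0.12. The platform begins to sink somewhere between 0.35 and 0.75, by unknown load and wear. Turning takes about 0.35 N m (5 N at the handle). Below 0 it presses into a springy seat: the push at the handle climbs to 8 N at -0.05 and 13 N at -0.12; overtightened below -0.12. Shut: below 0.03.
- handle (a point): the valve lever's handle: a red upright round pin 15 mm across, 52 mm tall, 70 mm from the valve's axis. This point: on the pin's axis, 120 mm above the desk, 28 mm over the lever's flat upper face, 24 mm below the pin's top. With the valve at 0 the lever points along the lift's own -x; the pin moves on a level circle about the valve's axis, away from the platform as it opens.
- valve_axis (a point): point on the upright axis of the valve, 72 mm above the desk, fixed to the lift
- jar: loose closed glass specimen jar with a black lid and a dry shell inside, 76 mm across, 105 mm tall, 0.35 to 1 kg, standing in the middle of the platform. Origin at the centre of its underside.
- small_jar: bystander: loose small glass jar with a green lid, 52 mm across, 65 mm tall; origin at the centre of its underside
- card_box: bystander: loose cardboard box with a white lid, 74 x 114 x 59 mm; origin at the centre of its underside
- brush: bystander: loose cleaning brush, 160 mm long, lying on the desk; origin under its middle
Things that resemble listed ones, but are neither listed nor needed, are in the scene too. What is shaped like the jar but blue, green or pink is not meant.

How it is judged:
On the way, in this order (a step that is already met when the one before it is completed fails the run):
1. the valve is cracked open and the platform has begun to sink (value of joint release above 0.25 rad and value of joint platform above 0.006 m), for 0.1 s.
2. the platform is all the way down (value of joint platform above 0.0575 m), for 0.2 s.
At the end, for the whole second after the job is handed in: The platform is down (sunk at least 57.5 of its 60 mm), the release valve is shut (0.03 rad or less), the lever is let go, and the jar stands upright (within 0.08 rad) and still, within 25 mm of the platform's middle (value of joint platform above 0.0575 m and value of joint release below 0.03 rad and angle between jar's own z axis and vertical below 0.08 rad and distance between jar and platform_top below 0.025 m and linear speed of jar below 0.01 m/s); the robot touches nothing.
It fails at once if the platform sinks faster than 25 mm per second (velocity of joint platform above 0.025 m/s).
It fails at once if the valve is overtightened (forced more than 0.12 rad into its seat) (value of joint release below -0.12 rad).
It fails at once if the robot pushes on the jar or the platform with more than 3 N (contact force between any of the arm, the fingers and jar above 3 N or contact force between any of the arm, the fingers and platform above 3 N).
It fails at once if the jar tips by more than 0.25 rad (angle between jar's own z axis and vertical above 0.25 rad).
It fails at once if a bystander is moved by more than 15 mm (distance of any of small_jar, card_box, brush from where it was at the start of the episode above 0.015 m).
It also fails if it takes over 72 s, if anything falls off the work surface, if the arm or the gripper's body presses on something with over 40 N, if the wrist force passes 120 N, or if a joint passes its speed limit or range.

## Robot

A 6-joint arm with a two-finger parallel gripper is mounted at the origin on the work surface. World frame = base frame: x ahead of the robot, y to its left, z up, the work surface at z = 0. Lengths are in m, angles in rad, forces in N, time in s.
With the tool pointing down it reaches from about 0.3 to 0.75 m from the base axis. Payload 8.5 kg.
Tool frame: the origin (TCP) lies on the centre line of the jaws, within the pads' length; the fingertips stand ahead of it and the grasp point (between the pads) lies 2 mm behind it (robot.tips_ahead is the z of the fingertips in the tool frame, in m); z points along the fingers, y is the direction in which the jaws open and shut (so a half turn about z gives the same grasp; the last joint's range is limited). The gripper opens to 85 mm and grips with 20 to 120 N. Pads are 22 mm wide; open, the fingers measure 114 mm over their backs; the gripper's body (76 mm by 85 mm) begins 54 mm behind the grasp point. The pads swing forward as they close: fully open they stand 13 mm farther back than shut.
Start: joints at [1.08, 0.381, 1.297, -0, 1.464, -0.215], TCP at [0.15, 0.529, 0.248] pointing down, gripper open.
Joint ranges: [-3.11, 3.11], [-0.89, 2.33], [0.22, 2.48], [-1.42, 4.56], [0.17, 2.85], [-2.88, 2.88]. Speed limits (rad/s): [2.39, 2.39, 3.14, 3.14, 3.14, 3.14].

## Interface

Orientations are given as [roll, pitch, yaw] about the fixed x, y, z axes, in that order (R = Rz(yaw) Ry(pitch) Rx(roll)).
In Python, from rig import robot, grab_frame, camera_params, job gives the robot as it stands. The module is installed in compiled form; this text tells all that it offers.
- The arm moves only by the tool play_rows, never from a script. Its argument "increments" is a list of rows, each a list of 3 entries, a list of its own where there are three numbers: the opening, from 0 (shut) to 1 (fully open), then the shift along the tool's x, y, z in m, then the turn about the tool's z in degrees. A call has 1 to 8 rows; each row shifts and turns the pose as measured when the row begins, along the tool's axes as they then stand; what a row does not reach is not made up. A row lasts 1/10 s, in which the tool goes at most 50 mm and 8.59 degrees, less where a joint would pass 70% of its speed; a pose out of reach is approached as far as the arm can. A call is refused whole if a number of a shift passes 0.05 or a number of a turn 8.59, either way. A call with a gripper value outside its range is refused whole. The fingers move at their own pace and stop on an object; "newtons" is the grip in N (left out, the last holds). Time passes only in rows, so rows that do not move let the fingers close. It gives the time, the measured TCP pose, the force and the opening at its end, in the units of the state.
- robot.read_state(): the state, without advancing time (a new reading comes with each control period).
- grab_frame(name): name is "side" or "top" or "wrist"; returns (picture, depth): 420x560x3 uint8, red, green, blue; 420x560 float32, m along the optical axis (not along the pixel's ray), 0 where there is no reading.
- camera_params(name): a dict with "fx", "fy", "cx", "cy" (pixels), "rvec" (rotation vector, rad) and "tvec" (3), from world to camera coordinates, as OpenCV has them; the wrist camera has in their place "tool_from_camera" (4x4, takes a point from camera to tool coordinates, whose origin is the TCP and whose axes are the flange's). Camera axes: x right, y down, z forward; pixel columns grow to the right and rows downward; lengths in m; the calibration is good to about 2 mm. The wrist camera is an equidistant fisheye: a pixel r from the principal point sees the ray r / f radians off the axis. A picture is of the moment at which its call begins: read the wrist's pose just before it. camera_params takes no time and is no camera call.
- job.hand_in(): hands the job in, once; it reports no verdict.
The state is a dict: "time": time; "joint_positions": joint angles; "joint_velocities": joint speeds; "tau": joint torques, N m; "ee_pos": TCP position; "ee_rot": TCP orientation; "force": force on the tool from outside, world axes, zero at the start; "wrist_torque": the same for the moment, N m; "finger_gap": finger opening in m.
Only numpy, scipy, OpenCV 4.12 (cv2) and the standard library are available. Lean on these libraries where they do the work, as an engineer would, in place of code of your own. Each camera call takes 0.05 s, during which the arm holds its last target.

## Working session

There is one attempt and no reset: what is moved stays moved. The work goes in short steps, Python scripts to look and compute and a tool call to move; the robot and the scene stay as the last step left them, time stands still between calls to the robot, and variables do not carry over. Pictures are saved under pics/ and viewed, and the job is handed in when it is done.

Besides the shell and the picture viewer there is one more tool, called after ">>>" as a command line: name --argument value ..., lists and objects as JSON in quotes. play_rows: Moves the arm, as the interface text tells. Its arguments: {"type":"object","properties":{"increments":{"type":"array","items":{"type":"array"}},"newtons":{"type":"number"}},"required":["increments"]}

```bash
mkdir -p pics
cat > h.py <<'E'
import numpy as np, cv2
from rig import robot, grab_frame, camera_params, job
def cam(n):
    p=camera_params(n); K=np.array([[p['fx'],0,p['cx']],[0,p['fy'],p['cy']],[0,0,1]]);R=cv2.Rodrigues(np.array(p['rvec'],float))[0];t=np.array(p['tvec'],float).ravel()
    return K,R,t
def rays(n,uv):
    K,R,t=cam(n); uv=np.atleast_2d(uv); d=np.c_[uv,np.ones(len(uv))]@np.linalg.inv(K).T@R; return -R.T@t,d
def onplane(n,uv,z):
    o,d=rays(n,uv); return o+d*((z-o[2])/d[:,2])[:,None]
def depthpts(n,uv,D):
    o,d=rays(n,uv); uv=np.atleast_2d(uv).astype(int); return o+d*D[uv[:,1],uv[:,0]][:,None]
def grab(n,tag):
    im,D=grab_frame(n); cv2.imwrite(f'pics/{tag}.png',im[:,:,::-1]); np.save(f'pics/{tag}.npy',D); return im,D
E
python3 - <<'E'
from h import *
s=robot.read_state();print(s, robot.tips_ahead)
for n in('side','top'):
    grab(n,n+'0'); K,R,t=cam(n); print(n,-R.T@t,R[2],K[0,0])
print(camera_params('wrist'))
E
```

```text
{'time': 0.0, 'joint_positions': array([ 1.07967762e+00,  3.81226742e-01,  1.29826340e+00,  3.07594331e-05,
        1.46358840e+00, -2.15294107e-01]), 'joint_velocities': array([ 0.00091762,  0.00103181,  0.00076561, -0.00032375,  0.00061462,
        0.00195441]), 'tau': array([ 2.84306800e-03, -4.48443782e+01, -2.31285775e+01,  4.78186314e-05,
        4.63870936e-03, -2.80689967e-06]), 'ee_pos': array([0.14965248, 0.52897601, 0.24769436]), 'ee_rot': array([-3.14014761e+00, -3.47308140e-04,  2.86576449e+00]), 'force': array([0.44791809, 0.32074853, 0.12524096]), 'wrist_torque': array([ 0.06457825, -0.02509666, -0.01786057]), 'finger_gap': 0.08541005163783244} 0.017
side [0.50066914 0.8563399  0.81300621] [ 0.05185899 -0.79379504 -0.60597037] 491.6713257346816
top [ 0.51658058 -0.0216493   0.90913848] [ 0.06456453 -0.01233436 -0.9978373 ] 405.888257412834
{'fx': 325.19226210127806, 'fy': 325.19226210127806, 'cx': 282.61882937660994, 'cy': 213.88562174731481, 'tool_from_camera': array([[ 1.29776197e-04, -9.65913976e-01, -2.58863235e-01,
         6.51852187e-02],
       [ 9.99999973e-01,  1.75791509e-04, -1.54611688e-04,
        -1.73601869e-04],
       [ 1.94847549e-04, -2.58863208e-01,  9.65913972e-01,
        -1.25902525e-01],
       [ 0.00000000e+00,  0.00000000e+00,  0.00000000e+00,
         1.00000000e+00]])}
```

View pics/side0.png

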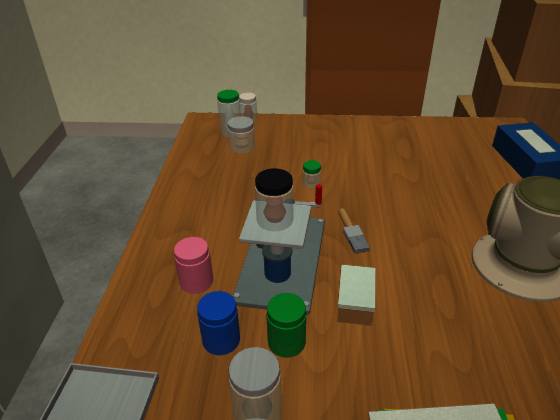

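View pics/top0.png

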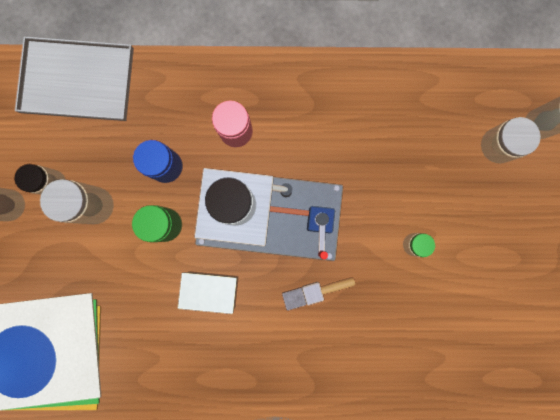

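The red pin is at top (323,254) and side (319,193). The black-lidded jar on the platform is at top (229,201) and side (274,182). Possible confusions: the orange rod on the base plate at top (290,211), and the blue, green and pink jars at top (154,160), (152,224) and (230,119), which aren't meant. Another black lid is at top (31,178), off the lift. I'll measure these and take close crops.

Run:
```python
from h import *
P={}
M={}
for n in('side','top'):
    im=cv2.imread(f'pics/{n}0.png'); D=np.load(f'pics/{n}0.npy')
    hsv=cv2.cvtColor(im,cv2.COLOR_BGR2HSV); h,s,v=cv2.split(hsv)
    m=(((h<5)|(h>172))&(s>190)&(v>80)).astype('uint8')
    k,l,st,c=cv2.connectedComponentsWithStats(m)
    for i in range(1,k):
        if st[i,4]>8: print(n,st[i],c[i], depthpts(n,c[i],D))
    mb=((h>100)&(h<125)&(s>100)).astype('uint8')
    k,l,st,c=cv2.connectedComponentsWithStats(mb)
    for i in range(1,k):
        if st[i,4]>100: print(n,'blue',st[i],c[i], depthpts(n,c[i],D))
    c={'side':(319,193),'top':(323,240)}[n]; r=50
    cv2.imwrite(f'pics/crop_{n}.png',cv2.resize(im[c[1]-r:c[1]+r,c[0]-r:c[0]+r],(600,600),interpolation=cv2.INTER_CUBIC))
print('base pixel ground corners', onplane('top',[[0,0],[560,0],[0,420],[560,420]],0))
# platform/base corners in top
D=np.load('pics/top0.npy')
for p in[(229,201),(204,170),(272,177),(268,245),(197,238),(341,184),(334,259),(321,219),(323,254),(286,190),(290,211),(210,185)]: print(p,depthpts('top',p,D).round(4))
```

```text
side [316 184   6  21 103] [318.48543689 193.86407767] [[ 0.47680396 -0.08665351  0.1270554 ]]
side blue [ 493  123   67   56 2331] [527.12655513 151.1977692 ] [[-0.12110942 -0.39070788  0.07287072]]
side blue [264 257  27  26 529] [277.3610586  270.11342155] [[0.56375488 0.09990471 0.05680234]]
side blue [ 197  291   43   64 2197] [218.3695949  322.30769231] [[0.65955099 0.27977507 0.09838738]]
top [321 252   5   7  14] [323.35714286 254.78571429] [[ 0.47786936 -0.09700721  0.14524157]]
top blue [ 133  140   42   39 1221] [153.5986896  159.09336609] [[0.66439789 0.23590401 0.10841338]]
top blue [308 207  27  26 387] [320.56589147 218.35917313] [[ 0.54807654 -0.09656431  0.09550746]]
top blue [   0  326   56   72 3374] [ 24.64582098 361.28512152] [[0.24721365 0.52367422 0.02579674]]
base pixel ground corners [[ 1.05247009  0.63129231  0.        ]
 [ 1.06474461 -0.66829008  0.        ]
 [ 0.11579418  0.58685377  0.        ]
 [ 0.11149367 -0.6286625   0.        ]]
(229, 201) [[0.5679 0.0633 0.2751]]
(204, 170) [[0.6333 0.1238 0.1696]]
(272, 177) [[ 0.621  -0.0008  0.1684]]
(268, 245) [[0.4925 0.0116 0.0157]]
(197, 238) [[0.5075 0.1675 0.0135]]
(341, 184) [[ 0.628  -0.1501  0.0119]]
(334, 259) [[ 0.4621 -0.1331  0.0153]]
(321, 219) [[ 0.5468 -0.0974  0.0957]]
(323, 254) [[ 0.4793 -0.0963  0.1453]]
(286, 190) [[ 0.6084 -0.0272  0.0647]]
(290, 211) [[ 0.5658 -0.0361  0.0403]]
(210, 185) [[0.5933 0.0937 0.2727]]
```

View pics/crop_top.png

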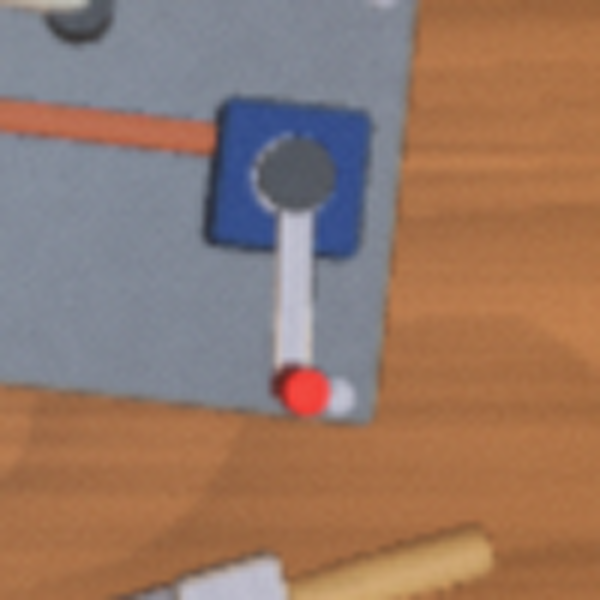

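View pics/crop_side.png

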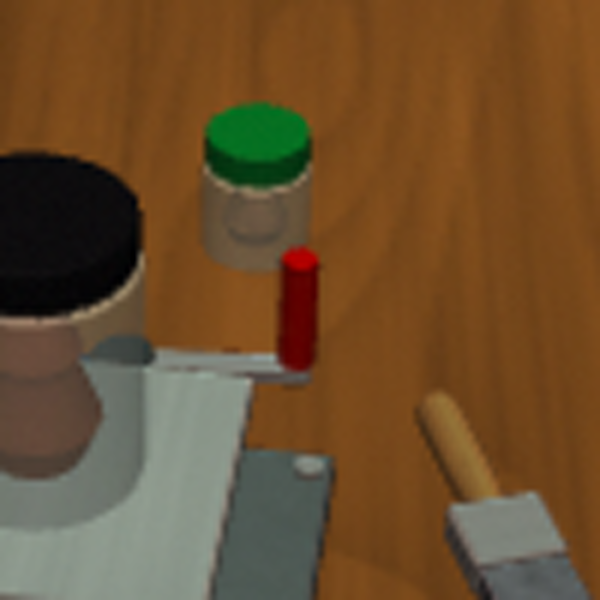

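```bash
cat > tri.py <<'E'
from h import *
def tri(uvs,uvt):
    o1,d1=rays('side',uvs);o2,d2=rays('top',uvt);d1=d1[0];d2=d2[0]
    A=np.c_[d1,-d2];x=np.linalg.lstsq(A,o2-o1,rcond=None)[0];a=o1+d1*x[0];b=o2+d2*x[1];return (a+b)/2,np.linalg.norm(a-b)
E
python3 - <<'E'
from tri import *
im=cv2.imread('pics/top0.png');ims=cv2.imread('pics/side0.png')
# pin top: side crop (300,258)/6+(269,143)
print('pin top tri',tri([269+300/6-.5,143+259/6-.5],[273+304/6-.5,190+391/6-.5]))
print('pin top plane',onplane('top',[[273+304/6-.5,190+391/6-.5]],.144), onplane('side',[[318.5,185.7]],.144))
print('side pin axis at z .12', onplane('side',[[318.5,193.9]],.12))
print('hub', onplane('top',[[273+296/6-.5,190+175/6-.5]],.0955))
hsv=cv2.cvtColor(im,cv2.COLOR_BGR2HSV);h,s,v=cv2.split(hsv)
# block top
m=((h>100)&(h<125)&(s>120)).astype('uint8');m[:200]=0;m[240:]=0;m[:,:300]=0
cs,_=cv2.findContours(m,0,1);r=cv2.minAreaRect(max(cs,key=cv2.contourArea));bp=cv2.boxPoints(r)
w=onplane('top',bp,.072);print('block',w.mean(0),np.linalg.norm(np.diff(w,axis=0),axis=1),np.degrees(np.arctan2(*(w[1]-w[0])[1::-1])))
# lids
D=np.load('pics/top0.npy')
m=((v<45)).astype('uint8');m[:150]=0;m[260:]=0;m[:,:190]=0;m[:,270:]=0
cs,_=cv2.findContours(m,0,1);c=max(cs,key=cv2.contourArea);print('lid',cv2.minEnclosingCircle(c),onplane('top',[cv2.minEnclosingCircle(c)[0]],.275))
# platform + base by depth
uu,vv=np.meshgrid(np.arange(560),np.arange(420));uv=np.c_[uu.ravel(),vv.ravel()]
P=depthpts('top',uv,D)
ok=(P[:,0]>.4)&(P[:,0]<.75)&(P[:,1]>-.2)&(P[:,1]<.2)
for lo,hi,z in[(.15,.19,.170),(.006,.03,.016)]:
    mm=((P[:,2]>lo)&(P[:,2]<hi)&ok).reshape(420,560).astype('uint8')
    if z<.1: mm=((s<100)&(mm>0)).astype('uint8')
    mm=cv2.morphologyEx(mm,cv2.MORPH_OPEN,np.ones((3,3)))
    cs,_=cv2.findContours(mm,0,1)
    if z<.1:
        pts=np.vstack([c for c in cs if cv2.contourArea(c)>40])
    else: pts=max(cs,key=cv2.contourArea)
    W=onplane('top',pts.reshape(-1,2).astype(float),z)[:,:2].astype(np.float32)
    r=cv2.minAreaRect(W);b=cv2.boxPoints(r);print(z,r,[np.degrees(np.arctan2(*(b[i+1]-b[i])[::-1])).round(2) for i in range(3)], np.median(P[mm.ravel()>0,2]))
E
```

```text
pin top tri (array([ 0.47763061, -0.09682171,  0.14356265]), np.float64(0.000750277348891611))
pin top plane [[ 0.47802823 -0.09677252  0.144     ]] [[ 0.47727098 -0.0960941   0.144     ]]
side pin axis at z .12 [[ 0.47652416 -0.0962082   0.12      ]]
hub [[ 0.54746559 -0.09911019  0.0955    ]]
block [ 0.54726498 -0.09927336  0.072     ] [0.04854144 0.04873623 0.0485562 ] -6.783981353447296Traceback (most recent call last):
  File "<stdin>", line 16, in <module>
ValueError: max() iterable argument is empty
```

Run:
```python
from tri import *
im=cv2.imread('pics/top0.png')
hsv=cv2.cvtColor(im,cv2.COLOR_BGR2HSV);h,s,v=cv2.split(hsv)
D=np.load('pics/top0.npy')
uu,vv=np.meshgrid(np.arange(560),np.arange(420));uv=np.c_[uu.ravel(),vv.ravel()]
P=depthpts('top',uv,D)
ok=(P[:,0]>.4)&(P[:,0]<.75)&(P[:,1]>-.2)&(P[:,1]<.2)
for lo,hi,z in[(.26,.29,.275),(.15,.19,.170),(.006,.03,.016)]:
    mm=((P[:,2]>lo)&(P[:,2]<hi)&ok).reshape(420,560).astype('uint8')
    if z<.1: mm=((s<100)&(mm>0)).astype('uint8')
    mm=cv2.morphologyEx(mm,cv2.MORPH_OPEN,np.ones((3,3)))
    cs,_=cv2.findContours(mm,0,1)
    if z<.1: pts=np.vstack([c for c in cs if cv2.contourArea(c)>40])
    else: pts=max(cs,key=cv2.contourArea)
    W=onplane('top',pts.reshape(-1,2).astype(float),z)[:,:2].astype(np.float32)
    if z>.2: print('lid',cv2.minEnclosingCircle(W))
    r=cv2.minAreaRect(W);b=cv2.boxPoints(r);print(z,r,[np.degrees(np.arctan2(*(b[i+1]-b[i])[::-1])).round(2) for i in range(3)], np.median(P[mm.ravel()>0,2]))
```

```text
lid ((0.5699658989906311, 0.06484529376029968), 0.03672661632299423)
0.275 ((0.5704124569892883, 0.06487125158309937), (0.0706762969493866, 0.07194878160953522), 0.21568229794502258) [np.float32(-89.78), np.float32(0.22), np.float32(90.22)] 0.2751689394177485
0.17 ((0.5667767524719238, 0.06818795949220657), (0.129728764295578, 0.12949879467487335), 83.53583526611328) [np.float32(-6.46), np.float32(83.54), np.float32(173.54)] 0.17023414593965658
0.016 ((0.5527388453483582, -0.009557157754898071), (0.2984623908996582, 0.23838552832603455), 68.70051574707031) [np.float32(-21.3), np.float32(68.7), np.float32(158.7)] 0.016674375540723096
```

The height and size checks hold:
- Pin top: 143.6 mm.
- Lever length: 69.8 mm.
- Platform: 130 mm square, at z 0.170.
- Lift yaw: about -6.6°.
- Release: about 0.08 rad.

Next I'll raise the tool and turn it.

>>> play_rows --increments '[[1,[0,0,-0.05],8.5],[1,[0,0,-0.05],8.5],[1,[0,0,-0.05],8.5],[1,[0,0,0],8.5],[1,[0,0,0],8.5],[1,[0,0,0],8.5],[1,[0,0,0],8.5],[1,[0,0,0],8.5]]'

```text
time: 0.9
ee_pos: [0.1493, 0.5283, 0.3999]
ee_rot: [-3.136, 0.008, 1.662]
force: [0.5, -0.1, -0.4]
finger_gap: 0.0854
```

>>> play_rows --increments '[[1,[0,0,0],8.5],[1,[0,0,0],8.5],[1,[0,0,0],8.5],[1,[0,0,0],8.5],[1,[0,0,0],8.5],[1,[0,0,0],8.5],[1,[0,0,0],8.5],[1,[0,0,0],8.5]]'

```text
time: 1.7
ee_pos: [0.1491, 0.5279, 0.3966]
ee_rot: [3.132, 0.014, 0.462]
force: [-0.2, 0.6, 0.1]
finger_gap: 0.0856
```

>>> play_rows --increments '[[1,[0,0,0],8.5],[1,[0,0,0],8.5],[1,[0,0,0],8.5],[1,[0,0,0],3.5],[1,[0,0,0],0]]'

```text
time: 2.2
ee_pos: [0.149, 0.5277, 0.3945]
ee_rot: [3.122, 0.009, -0.054]
force: [-0.2, -1.0, 0.4]
finger_gap: 0.0857
```

>>> play_rows --increments '[[1,[0.024,0.04,0],0],[1,[0.024,0.04,0],0],[1,[0.024,0.04,0],0],[1,[0.024,0.04,0],0],[1,[0.024,0.04,0],0],[1,[0.024,0.04,0],0],[1,[0.024,0.04,0],0],[1,[0.024,0.04,0],0]]'

```text
time: 3.0
ee_pos: [0.3287, 0.1912, 0.3962]
ee_rot: [3.118, 0.013, -0.027]
force: [0.6, 0.8, 0.7]
finger_gap: 0.0854
```

>>> play_rows --increments '[[1,[0.024,0.04,0],0],[1,[0.024,0.04,0],0],[1,[0.024,0.04,0],0],[1,[0.024,0.04,0],0],[1,[0.024,0.04,0],0],[1,[0.024,0.04,0],0],[1,[0,0,0],0]]'

```text
time: 3.7
ee_pos: [0.4716, -0.0678, 0.3986]
ee_rot: [3.119, 0.015, -0.018]
force: [0.4, 1.1, -1.6]
finger_gap: 0.0853
```

```bash
cat > go.py <<'E'
from h import *
from scipy.spatial.transform import Rotation as Ro
def st():
    s=robot.read_state(); return np.array(s['ee_pos']),Ro.from_euler('xyz',s['ee_rot']).as_matrix(),s
def rel(target):
    p,R,s=st(); print('t',round(s['time'],2),'pos',p.round(4),'rot',np.round(s['ee_rot'],4),'F',np.round(s['force'],1),'tool shift',(R.T@(np.array(target)-p)).round(4))
E
python3 -c "
from go import *
rel([.4777,-.0967,.12])"
```

```text
t 3.7 pos [ 0.4716 -0.0678  0.3986] rot [ 3.1189  0.0147 -0.0177] F [ 0.4  1.1 -1.6] tool shift [0.0107 0.0224 0.2791]
```

>>> play_rows --increments '[[1,[0.011,0.022,0.03],1],[1,[0,0,0.045],0],[1,[0,0,0.045],0],[1,[0,0,0.045],0],[1,[0,0,0.03],0],[1,[0,0,0],0]]'

```text
time: 4.3
ee_pos: [0.4793, -0.0949, 0.1982]
ee_rot: [3.119, 0.012, -0.026]
force: [-0.1, 0.1, 0.6]
finger_gap: 0.0853
```

```bash
python3 -c "
from go import *
rel([.4777,-.0967,.12])
p,R,s=st()
grab('wrist','w1')
c=camera_params('wrist');T=c['tool_from_camera']
for q in([.4777,-.0967,.144],[.4777,-.0967,.095]):
    x=np.linalg.inv(T)@np.r_[R.T@(np.array(q)-p),1];x=x[:3];th=np.arctan2(np.hypot(*x[:2]),x[2]);r=c['fx']*th;print(c['cx']+r*x[0]/np.hypot(*x[:2]),c['cy']+r*x[1]/np.hypot(*x[:2]))
"
```

```text
t 4.3 pos [ 0.4793 -0.0949  0.1982] rot [ 3.1186  0.0118 -0.0261] F [-0.1  0.1  0.6] tool shift [-0.0007  0.0001  0.0782]
283.2399356654428 243.61831584560463
281.56747153943115 219.732254375345
```

View pics/w1.png

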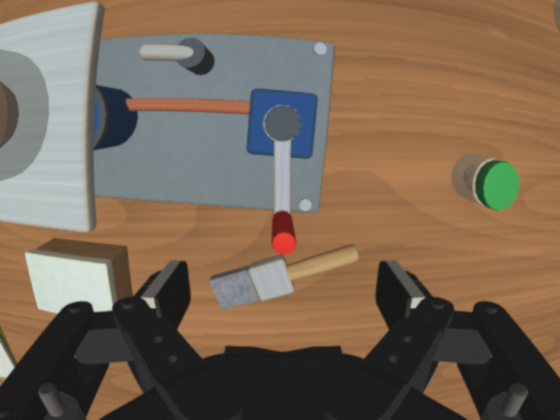

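The wrist view shows the red pin's top at (284,243), against a predicted (283,244), centred between the jaws. The brush and box lie well below. I'll descend and grip lightly.

>>> play_rows --increments '[[1,[0,0,0.03],0],[1,[0,0,0.03],0],[1,[0,0,0.012],0],[1,[0,0,0.004],0]]'

```text
time: 4.75
ee_pos: [0.4846, -0.098, 0.1311]
ee_rot: [3.111, -0.007, -0.021]
force: [-0.7, 0.1, 0.1]
finger_gap: 0.0854
```

```bash
python3 -c "
from go import *
rel([.4777,-.0967,.12])"
```

```text
t 4.75 pos [ 0.4846 -0.098   0.1311] rot [ 3.1108 -0.0068 -0.021 ] F [-0.7  0.1  0.1] tool shift [-0.007  -0.0015  0.011 ]
```

>>> play_rows --increments '[[1,[-0.007,-0.001,0.009],0],[1,[0,0,0],0]]'

```text
time: 4.95
ee_pos: [0.4794, -0.0975, 0.125]
ee_rot: [3.109, -0.012, -0.019]
force: [-0.6, -0.5, 0.4]
finger_gap: 0.0853
```

```bash
python3 -c "
from go import *
rel([.4777,-.0967,.12])"
```

```text
t 4.95 pos [ 0.4794 -0.0975  0.125 ] rot [ 3.1086 -0.0118 -0.0193] F [-0.6 -0.5  0.4] tool shift [-0.0018 -0.0009  0.005 ]
```

>>> play_rows --increments '[[1,[-0.002,-0.001,0.006],0],[1,[0,0,0],0],[0,[0,0,0],0],[0,[0,0,0],0],[0,[0,0,0],0],[0,[0,0,0],0],[0,[0,0,0],0],[0,[0,0,0],0]]' --newtons 30

```text
time: 5.75
ee_pos: [0.4802, -0.0972, 0.123]
ee_rot: [3.106, -0.019, -0.018]
force: [0.2, -1.5, 1.2]
finger_gap: 0.0146
```

```bash
python3 -c "
from go import *
rel([.4777,-.0967,.12]);print(st()[2]['finger_gap'],st()[2]['wrist_torque'])"
```

```text
t 5.75 pos [ 0.4802 -0.0972  0.123 ] rot [ 3.106  -0.0194 -0.0184] F [ 0.2 -1.5  1.2] tool shift [-0.0026 -0.0006  0.003 ]
0.014582154125281025 [0.49988731 0.0447986  0.05684159]
```

```bash
cat >> go.py <<'E'
C=np.array([.5474,-.0992])
def lev(q=False):
    p,R,s=st(); d=p[:2]-C; a=np.arctan2(d[1],d[0]); a+=2*np.pi*(a<0)
    yaw=s['ee_rot'][2]; want=a-np.pi; ut=np.array([-np.sin(a),np.cos(a)]);ur=d/np.linalg.norm(d);F=np.array(s['force'])
    print('t %.2f rel_est %.3f r %.4f z %.4f yaw_err(deg, turn by) %.1f  rp %s Ft(open+) %.1f Fr %.1f Fz %.1f tq %s'%(s['time'],a-np.radians(173.4),np.linalg.norm(d),p[2],-np.degrees(want-yaw),np.round(s['ee_rot'][:2],3),F[:2]@ut,F[:2]@ur,F[2],np.round(s['wrist_torque'],2)))
E
python3 -c "
from go import *
lev()"
```

```text
t 5.75 rel_est 0.086 r 0.0672 z 0.1230 yaw_err(deg, turn by) 0.6  rp [ 3.106 -0.019] Ft(open+) 1.5 Fr -0.2 Fz 1.2 tq [0.5  0.04 0.06]
```

>>> play_rows --increments '[[0,[0,0.005,0],-3],[0,[0,0.005,0],-3],[0,[0,0.005,0],-3]]'

```text
time: 6.05
ee_pos: [0.4809, -0.1093, 0.123]
ee_rot: [3.111, -0.015, 0.143]
force: [3.2, 6.2, 0.3]
finger_gap: 0.0145
```

```bash
python3 -c "
from go import *
lev()"
```

```text
t 6.05 rel_est 0.266 r 0.0672 z 0.1230 yaw_err(deg, turn by) -0.4  rp [ 3.111 -0.015] Ft(open+) -5.7 Fr -4.1 Fz 0.3 tq [ 1.63 -0.26  0.12]
```

```bash
cat >> go.py <<'E'
def plat(tag):
    im,D=grab('top',tag); o,d=rays('top',[[0,0]])
    uu,vv=np.meshgrid(np.arange(560),np.arange(420)); P=depthpts('top',np.c_[uu.ravel(),vv.ravel()],D)
    a=np.hypot(P[:,0]-.568,P[:,1]-.066)
    lid=(a<.03)&(P[:,2]>.19)&(P[:,2]<.3); z=np.median(P[lid,2])
    pl=(np.abs(P[:,0]-.567)<.055)&(np.abs(P[:,1]-.068)<.055)&(a>.045)&(P[:,2]>.1)&(P[:,2]<.18)
    print('lid z %.4f (n %d) sunk %.1f mm; plate z %.4f sunk %.1f lid xy %s'%(z,lid.sum(),(.2751-z)*1e3,np.median(P[pl,2]),(.1702-np.median(P[pl,2]))*1e3,P[lid,:2].mean(0).round(4)))
E
python3 -c "
from go import *
plat('p1')"
```

```text
lid z 0.2753 (n 1147) sunk -0.2 mm; plate z 0.1703 sunk -0.1 lid xy [0.568  0.0659]
```

>>> play_rows --increments '[[0,[0,0.004,0],-3],[0,[0,0.003,0],-2.5]]'

```text
time: 6.3
ee_pos: [0.4821, -0.1148, 0.123]
ee_rot: [3.114, -0.012, 0.244]
force: [1.3, 3.7, 2.4]
finger_gap: 0.0146
```

```bash
python3 -c "
from go import *
lev();plat('p2')"
```

```text
t 6.30 rel_est 0.350 r 0.0671 z 0.1230 yaw_err(deg, turn by) 0.6  rp [ 3.114 -0.012] Ft(open+) -3.3 Fr -2.1 Fz 2.4 tq [ 1.16  0.04 -0.05]
lid z 0.2752 (n 1153) sunk -0.1 mm; plate z 0.1703 sunk -0.1 lid xy [0.5679 0.0658]
```

>>> play_rows --increments '[[0,[0,0.003,0],-2],[0,[0,0,0],0]]'

```text
time: 6.55
ee_pos: [0.4829, -0.1174, 0.1231]
ee_rot: [3.115, -0.012, 0.28]
force: [0.6, -3.7, 0.3]
finger_gap: 0.0143
```

```bash
python3 -c "
from go import *
lev();plat('p3')"
```

```text
t 6.55 rel_est 0.390 r 0.0670 z 0.1231 yaw_err(deg, turn by) 0.3  rp [ 3.115 -0.012] Ft(open+) 3.7 Fr 0.4 Fz 0.3 tq [0.04 0.04 0.06]
lid z 0.2752 (n 1150) sunk -0.1 mm; plate z 0.1703 sunk -0.1 lid xy [0.5679 0.0659]
```

>>> play_rows --increments '[[0,[0,0.003,0],-2],[0,[0,0,0],0]]'

```text
time: 6.8
ee_pos: [0.4836, -0.1198, 0.1231]
ee_rot: [3.115, -0.011, 0.312]
force: [0.6, -3.0, 0.1]
finger_gap: 0.0144
```

```bash
python3 -c "
from go import *
lev();plat('p4')"
```

```text
t 6.80 rel_est 0.427 r 0.0670 z 0.1231 yaw_err(deg, turn by) 0.0  rp [ 3.115 -0.011] Ft(open+) 3.0 Fr 0.4 Fz 0.1 tq [ 0.15 -0.03 -0.  ]
lid z 0.2753 (n 1154) sunk -0.2 mm; plate z 0.1702 sunk 0.0 lid xy [0.568  0.0659]
```

>>> play_rows --increments '[[0,[0,0.003,0],-2],[0,[0,0,0],0]]'

```text
time: 7.05
ee_pos: [0.4844, -0.1221, 0.123]
ee_rot: [3.116, -0.01, 0.344]
force: [1.1, -3.0, 0.5]
finger_gap: 0.0145
```

```bash
python3 -c "
from go import *
lev();plat('p5')"
```

```text
t 7.05 rel_est 0.463 r 0.0670 z 0.1230 yaw_err(deg, turn by) -0.2  rp [ 3.116 -0.01 ] Ft(open+) 3.2 Fr 0.0 Fz 0.5 tq [0.06 0.02 0.09]
lid z 0.2752 (n 1150) sunk -0.1 mm; plate z 0.1702 sunk -0.0 lid xy [0.568  0.0659]
```

>>> play_rows --increments '[[0,[0,0.003,0],-2],[0,[0,0,0],0]]'

```text
time: 7.3
ee_pos: [0.4852, -0.1242, 0.1231]
ee_rot: [3.116, -0.009, 0.376]
force: [3.3, -2.9, 0.5]
finger_gap: 0.0145
```

```bash
python3 -c "
from go import *
lev();plat('p6')"
```

```text
t 7.30 rel_est 0.497 r 0.0670 z 0.1231 yaw_err(deg, turn by) -0.3  rp [ 3.116 -0.009] Ft(open+) 4.0 Fr -2.0 Fz 0.5 tq [ 0.1  -0.05  0.19]
lid z 0.2752 (n 1155) sunk -0.1 mm; plate z 0.1702 sunk 0.0 lid xy [0.5679 0.0659]
```

>>> play_rows --increments '[[0,[0,0.003,0],-2],[0,[0,0,0],0]]'

```text
time: 7.55
ee_pos: [0.4861, -0.1263, 0.1231]
ee_rot: [3.116, -0.008, 0.408]
force: [2.1, -3.0, 0.7]
finger_gap: 0.0146
```

```bash
python3 -c "
from go import *
lev();plat('p7')"
```

```text
t 7.55 rel_est 0.531 r 0.0670 z 0.1231 yaw_err(deg, turn by) -0.5  rp [ 3.116 -0.008] Ft(open+) 3.6 Fr -0.7 Fz 0.7 tq [ 0.1  -0.09  0.12]
lid z 0.2752 (n 1154) sunk -0.1 mm; plate z 0.1702 sunk 0.0 lid xy [0.568  0.0659]
```

>>> play_rows --increments '[[0,[0,0.003,0],-2],[0,[0,0,0],0]]'

```text
time: 7.8
ee_pos: [0.487, -0.1283, 0.1231]
ee_rot: [3.117, -0.008, 0.44]
force: [3.1, -3.4, 0.5]
finger_gap: 0.0143
```

```bash
python3 -c "
from go import *
lev();plat('p8')"
```

```text
t 7.80 rel_est 0.564 r 0.0670 z 0.1231 yaw_err(deg, turn by) -0.5  rp [ 3.117 -0.008] Ft(open+) 4.4 Fr -1.3 Fz 0.5 tq [ 0.13 -0.15  0.07]
lid z 0.2751 (n 1149) sunk -0.0 mm; plate z 0.1702 sunk 0.0 lid xy [0.568  0.0659]
```

>>> play_rows --increments '[[0,[0,0.003,0],-1.7],[0,[0,0,0],0]]'

```text
time: 8.05
ee_pos: [0.488, -0.1301, 0.1231]
ee_rot: [3.118, -0.007, 0.466]
force: [2.7, -2.4, 1.3]
finger_gap: 0.0143
```

```bash
python3 -c "
from go import *
lev();plat('p9')"
```

```text
t 8.05 rel_est 0.596 r 0.0670 z 0.1231 yaw_err(deg, turn by) -0.8  rp [ 3.118 -0.007] Ft(open+) 3.4 Fr -1.3 Fz 1.3 tq [ 0.25 -0.2   0.11]
lid z 0.2745 (n 1146) sunk 0.6 mm; plate z 0.1696 sunk 0.6 lid xy [0.5679 0.0659]
```

>>> play_rows --increments '[[0,[0,0,0],0],[0,[0,0,0],0]]'

```text
time: 8.3
ee_pos: [0.488, -0.1302, 0.1231]
ee_rot: [3.117, -0.007, 0.464]
force: [2.9, 0.9, 1.9]
finger_gap: 0.0144
```

```bash
python3 -c "
from go import *
lev();plat('p10')"
```

```text
t 8.30 rel_est 0.596 r 0.0670 z 0.1231 yaw_err(deg, turn by) -1.0  rp [ 3.117 -0.007] Ft(open+) 0.6 Fr -3.0 Fz 1.9 tq [ 0.69 -0.07  0.08]
lid z 0.2732 (n 1135) sunk 1.9 mm; plate z 0.1682 sunk 2.0 lid xy [0.5678 0.0659]
```

Sinking at about 5.5 mm/s, which is a safe rate, so I'll hold here.

>>> play_rows --increments '[[0,[0,0,0],0],[0,[0,0,0],0],[0,[0,0,0],0],[0,[0,0,0],0],[0,[0,0,0],0],[0,[0,0,0],0],[0,[0,0,0],0],[0,[0,0,0],0]]'

```text
time: 9.15
ee_pos: [0.488, -0.1302, 0.1231]
ee_rot: [3.117, -0.007, 0.463]
force: [1.3, 0.3, 0.8]
finger_gap: 0.0145
```

```bash
python3 -c "
from go import *
lev();plat('p11')"
```

```text
t 9.15 rel_est 0.596 r 0.0670 z 0.1231 yaw_err(deg, turn by) -1.0  rp [ 3.117 -0.007] Ft(open+) 0.3 Fr -1.3 Fz 0.8 tq [ 0.73 -0.13  0.08]
lid z 0.2690 (n 1131) sunk 6.1 mm; plate z 0.1640 sunk 6.2 lid xy [0.5679 0.066 ]
```

>>> play_rows --increments '[[0,[0,0.002,0],-1.5],[0,[0,0,0],0],[0,[0,0,0],0]]'

```text
time: 9.5
ee_pos: [0.4887, -0.1314, 0.1231]
ee_rot: [3.119, -0.007, 0.491]
force: [1.1, 1.9, 0.6]
finger_gap: 0.0144
```

```bash
python3 -c "
from go import *
lev();plat('p12')"
```

```text
t 9.50 rel_est 0.616 r 0.0670 z 0.1231 yaw_err(deg, turn by) -0.6  rp [ 3.119 -0.007] Ft(open+) -1.2 Fr -1.9 Fz 0.6 tq [ 0.75 -0.08  0.04]
lid z 0.2660 (n 1124) sunk 9.1 mm; plate z 0.1610 sunk 9.2 lid xy [0.5679 0.066 ]
```

>>> play_rows --increments '[[0,[0,0,0],0],[0,[0,0,0],0],[0,[0,0,0],0],[0,[0,0,0],0],[0,[0,0,0],0]]'

```text
time: 10.05
ee_pos: [0.4887, -0.1314, 0.1231]
ee_rot: [3.119, -0.007, 0.491]
force: [0.8, 1.0, 0.9]
finger_gap: 0.0146
```

```bash
python3 -c "
from go import *
lev();plat('p13')"
```

```text
t 10.05 rel_est 0.616 r 0.0670 z 0.1231 yaw_err(deg, turn by) -0.6  rp [ 3.119 -0.007] Ft(open+) -0.5 Fr -1.2 Fz 0.9 tq [ 0.77 -0.09  0.11]
lid z 0.2603 (n 1096) sunk 14.8 mm; plate z 0.1553 sunk 14.9 lid xy [0.5678 0.066 ]
```

10 mm/s and steady.

>>> play_rows --increments '[[0,[0,0,0],0],[0,[0,0,0],0],[0,[0,0,0],0],[0,[0,0,0],0],[0,[0,0,0],0],[0,[0,0,0],0],[0,[0,0,0],0],[0,[0,0,0],0]]'

```text
time: 10.9
ee_pos: [0.4886, -0.1313, 0.1231]
ee_rot: [3.119, -0.007, 0.491]
force: [2.0, 0.5, 0.4]
finger_gap: 0.014
```

```bash
python3 -c "
from go import *
lev();plat('p14')"
```

```text
t 10.90 rel_est 0.616 r 0.0670 z 0.1231 yaw_err(deg, turn by) -0.6  rp [ 3.119 -0.007] Ft(open+) 0.5 Fr -2.0 Fz 0.4 tq [ 0.81 -0.15  0.06]
lid z 0.2515 (n 1068) sunk 23.6 mm; plate z 0.1465 sunk 23.7 lid xy [0.568  0.0659]
```

>>> play_rows --increments '[[0,[0,0,0],0],[0,[0,0,0],0],[0,[0,0,0],0],[0,[0,0,0],0],[0,[0,0,0],0],[0,[0,0,0],0],[0,[0,0,0],0],[0,[0,0,0],0]]'

```text
time: 11.75
ee_pos: [0.4886, -0.1313, 0.1231]
ee_rot: [3.119, -0.007, 0.491]
force: [1.2, 2.0, 2.0]
finger_gap: 0.0144
```

```bash
python3 -c "
from go import *
lev();plat('p15')"
```

```text
t 11.75 rel_est 0.616 r 0.0670 z 0.1231 yaw_err(deg, turn by) -0.6  rp [ 3.119 -0.007] Ft(open+) -1.1 Fr -2.0 Fz 2.0 tq [ 0.78 -0.11  0.03]
lid z 0.2426 (n 1043) sunk 32.5 mm; plate z 0.1376 sunk 32.6 lid xy [0.5679 0.066 ]
```

>>> play_rows --increments '[[0,[0,0,0],0],[0,[0,0,0],0],[0,[0,0,0],0],[0,[0,0,0],0],[0,[0,0,0],0],[0,[0,0,0],0],[0,[0,0,0],0],[0,[0,0,0],0]]'

```text
time: 12.6
ee_pos: [0.4886, -0.1314, 0.1231]
ee_rot: [3.119, -0.007, 0.491]
force: [2.5, 1.9, 1.8]
finger_gap: 0.0145
```

>>> play_rows --increments '[[0,[0,0,0],0],[0,[0,0,0],0],[0,[0,0,0],0],[0,[0,0,0],0],[0,[0,0,0],0],[0,[0,0,0],0],[0,[0,0,0],0],[0,[0,0,0],0]]'

```text
time: 13.4
ee_pos: [0.4887, -0.1314, 0.1231]
ee_rot: [3.119, -0.007, 0.491]
force: [1.8, 1.5, 0.8]
finger_gap: 0.0142
```

>>> play_rows --increments '[[0,[0,0,0],0],[0,[0,0,0],0],[0,[0,0,0],0],[0,[0,0,0],0],[0,[0,0,0],0],[0,[0,0,0],0],[0,[0,0,0],0],[0,[0,0,0],0]]'

```text
time: 14.2
ee_pos: [0.4887, -0.1314, 0.1231]
ee_rot: [3.119, -0.007, 0.491]
force: [2.5, 0.7, 0.7]
finger_gap: 0.0145
```

```bash
python3 -c "
from go import *
lev();plat('p16')"
```

```text
t 14.20 rel_est 0.616 r 0.0670 z 0.1231 yaw_err(deg, turn by) -0.6  rp [ 3.119 -0.007] Ft(open+) 0.6 Fr -2.5 Fz 0.7 tq [ 0.75 -0.13  0.03]
lid z 0.2169 (n 968) sunk 58.2 mm; plate z 0.1119 sunk 58.3 lid xy [0.5679 0.066 ]
```

>>> play_rows --increments '[[0,[0,0,0],0],[0,[0,0,0],0],[0,[0,0,0],0],[0,[0,0,0],0],[0,[0,0,0],0],[0,[0,0,0],0],[0,[0,0,0],0],[0,[0,0,0],0]]'

```text
time: 15.05
ee_pos: [0.4886, -0.1314, 0.1231]
ee_rot: [3.119, -0.007, 0.491]
force: [1.9, 2.5, 1.4]
finger_gap: 0.0142
```

```bash
python3 -c "
from go import *
lev();plat('p17')"
```

```text
t 15.05 rel_est 0.616 r 0.0670 z 0.1231 yaw_err(deg, turn by) -0.6  rp [ 3.119 -0.007] Ft(open+) -1.3 Fr -2.9 Fz 1.4 tq [ 0.81 -0.15  0.04]
lid z 0.2157 (n 966) sunk 59.4 mm; plate z 0.1106 sunk 59.6 lid xy [0.5678 0.066 ]
```

The platform is down (59.5 mm). Now closing the valve.

>>> play_rows --increments '[[0,[0,-0.005,0],3],[0,[0,-0.005,0],3.4],[0,[0,-0.005,0],3.4],[0,[0,-0.005,0],3.4]]'

```text
time: 15.5
ee_pos: [0.4827, -0.1167, 0.1231]
ee_rot: [3.112, -0.015, 0.252]
force: [3.1, -3.4, -0.7]
finger_gap: 0.0145
```

```bash
python3 -c "
from go import *
lev()"
```

```text
t 15.50 rel_est 0.380 r 0.0671 z 0.1231 yaw_err(deg, turn by) -0.7  rp [ 3.112 -0.015] Ft(open+) 4.1 Fr -2.1 Fz -0.7 tq [ 0.14 -0.14  0.08]
```

>>> play_rows --increments '[[0,[0,-0.005,0],2.8],[0,[0,-0.005,0],3.4],[0,[0,-0.005,0],3.4],[0,[0,-0.004,0],3]]'

```text
time: 15.9
ee_pos: [0.4803, -0.1014, 0.1231]
ee_rot: [3.108, -0.024, 0.023]
force: [1.4, -3.9, 1.3]
finger_gap: 0.0145
```

```bash
python3 -c "
from go import *
lev()"
```

```text
t 15.90 rel_est 0.148 r 0.0671 z 0.1231 yaw_err(deg, turn by) -0.6  rp [ 3.108 -0.024] Ft(open+) 4.0 Fr -1.3 Fz 1.3 tq [0.27 0.16 0.21]
```

>>> play_rows --increments '[[0,[0,-0.003,0],2],[0,[0,-0.003,0],2]]'

```text
time: 16.1
ee_pos: [0.4803, -0.0966, 0.1231]
ee_rot: [3.107, -0.026, -0.05]
force: [0.4, -3.4, 1.5]
finger_gap: 0.0145
```

```bash
python3 -c "
from go import *
lev()"
```

```text
t 16.10 rel_est 0.077 r 0.0672 z 0.1231 yaw_err(deg, turn by) -0.7  rp [ 3.107 -0.026] Ft(open+) 3.3 Fr -0.5 Fz 1.5 tq [0.44 0.24 0.22]
```

>>> play_rows --increments '[[0,[0,-0.002,0],1.5]]'

```text
time: 16.2
ee_pos: [0.4803, -0.0951, 0.1231]
ee_rot: [3.106, -0.027, -0.077]
force: [0.6, -3.0, 0.8]
finger_gap: 0.0142
```

```bash
python3 -c "
from go import *
lev()"
```

```text
t 16.20 rel_est 0.055 r 0.0672 z 0.1231 yaw_err(deg, turn by) -0.9  rp [ 3.106 -0.027] Ft(open+) 3.0 Fr -0.8 Fz 0.8 tq [0.52 0.19 0.31]
```

>>> play_rows --increments '[[0,[0,-0.002,0],1]]'

```text
time: 16.3
ee_pos: [0.4804, -0.0936, 0.1231]
ee_rot: [3.106, -0.027, -0.095]
force: [0.1, -3.0, 0.9]
finger_gap: 0.0141
```

```bash
python3 -c "
from go import *
lev()"
```

```text
t 16.30 rel_est 0.032 r 0.0672 z 0.1231 yaw_err(deg, turn by) -0.7  rp [ 3.106 -0.027] Ft(open+) 3.0 Fr -0.3 Fz 0.9 tq [0.33 0.2  0.3 ]
```

>>> play_rows --increments '[[0,[0,-0.002,0],1]]'

```text
time: 16.4
ee_pos: [0.4806, -0.092, 0.1231]
ee_rot: [3.105, -0.028, -0.113]
force: [-0.7, -3.6, 0.9]
finger_gap: 0.0142
```

```bash
python3 -c "
from go import *
lev()"
```

```text
t 16.40 rel_est 0.009 r 0.0672 z 0.1231 yaw_err(deg, turn by) -0.4  rp [ 3.105 -0.028] Ft(open+) 3.7 Fr 0.3 Fz 0.9 tq [0.28 0.31 0.21]
```

>>> play_rows --increments '[[0,[0,-0.002,0],1]]'

```text
time: 16.5
ee_pos: [0.4808, -0.0904, 0.1231]
ee_rot: [3.105, -0.029, -0.132]
force: [-0.0, -5.1, 2.0]
finger_gap: 0.0142
```

```bash
python3 -c "
from go import *
lev()"
```

```text
t 16.50 rel_est -0.017 r 0.0672 z 0.1231 yaw_err(deg, turn by) -0.0  rp [ 3.105 -0.029] Ft(open+) 5.0 Fr -0.6 Fz 2.0 tq [0.19 0.22 0.17]
```

>>> play_rows --increments '[[0,[0,-0.002,0],0.5]]'

```text
time: 16.6
ee_pos: [0.481, -0.0888, 0.1231]
ee_rot: [3.104, -0.029, -0.142]
force: [-1.5, -7.4, 2.4]
finger_gap: 0.014
```

```bash
python3 -c "
from go import *
lev()"
```

```text
t 16.60 rel_est -0.041 r 0.0672 z 0.1231 yaw_err(deg, turn by) 0.8  rp [ 3.104 -0.029] Ft(open+) 7.6 Fr 0.3 Fz 2.4 tq [-0.28  0.3   0.02]
```

The push has climbed to 7.6 N at an estimated -0.04 rad, so the valve is seated snugly. Relaxing the push, then letting go.

>>> play_rows --increments '[[0,[0,0,0],0],[0.6,[0,0,0],0],[0.6,[0,0,0],0],[0.6,[0,0,0],0],[0.6,[0,0,0],0]]'

```text
time: 17.1
ee_pos: [0.4808, -0.0879, 0.1228]
ee_rot: [3.105, -0.029, -0.143]
force: [0.4, -0.5, -0.3]
finger_gap: 0.0515
```

```bash
python3 -c "
from go import *
lev();print(st()[2]['finger_gap'])"
```

```text
t 17.10 rel_est -0.053 r 0.0676 z 0.1228 yaw_err(deg, turn by) 1.4  rp [ 3.105 -0.029] Ft(open+) 0.4 Fr -0.5 Fz -0.3 tq [-0.02  0.02  0.01]
0.05146873782438676
```

>>> play_rows --increments '[[0.6,[0,0,-0.03],0],[0.6,[0,0,-0.04],0],[0.6,[0,0,-0.04],0],[0.6,[-0.02,0,-0.04],0],[0.6,[-0.03,0,-0.03],0],[0.6,[-0.03,0,0],0],[0.6,[0,0,0],0]]'

```text
time: 17.8
ee_pos: [0.3947, -0.068, 0.3073]
ee_rot: [3.105, -0.027, -0.142]
force: [0.5, -0.4, -0.1]
finger_gap: 0.0514
```

```bash
python3 -c "
from go import *
p,R,s=st();print(p,s['force']);plat('e_top');grab('side','e_side')
im=cv2.imread('pics/e_top.png')
cv2.imwrite('pics/e_crop.png',cv2.resize(im[190:290,273:373],(600,600),interpolation=cv2.INTER_CUBIC))
ims=cv2.imread('pics/e_side.png');cv2.imwrite('pics/e_crops.png',cv2.resize(ims[143:243,269:369],(600,600),interpolation=cv2.INTER_CUBIC))
for n,i in(('top',im),('side',ims)):
    h,s_,v=cv2.split(cv2.cvtColor(i,cv2.COLOR_BGR2HSV)); m=(((h<5)|(h>172))&(s_>190)&(v>80)).astype('uint8')
    k,l,t,c=cv2.connectedComponentsWithStats(m)
    for j in range(1,k):
        if t[j,4]>8:
            q=onplane(n,[c[j]],.144 if n=='top' else .12)[0]; d=q[:2]-C; print(n,c[j],q,np.linalg.norm(d),(np.arctan2(d[1],d[0])%(2*np.pi))-np.radians(173.4))
"
```

```text
[ 0.39467812 -0.068018    0.30725054] [ 0.52178712 -0.38957785 -0.10187914]
lid z 0.2156 (n 964) sunk 59.5 mm; plate z 0.1107 sunk 59.5 lid xy [0.5679 0.066 ]
side [318.1682243  195.69158879] [ 0.47733109 -0.08894131  0.12      ] 0.07081590705777806 -0.030184037628973037
```

View pics/e_top.png

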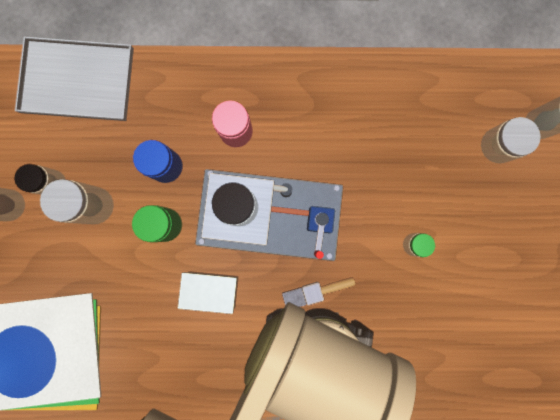

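View pics/e_side.png

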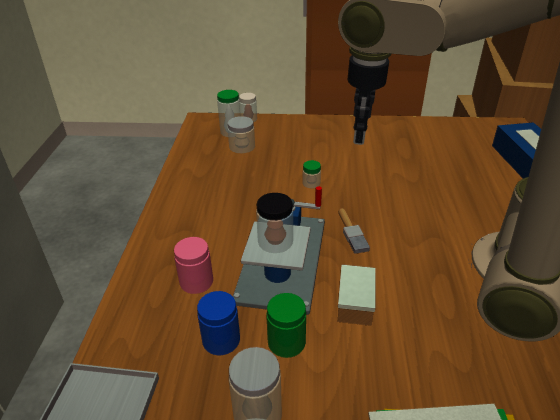

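The final pictures show the platform 59.5 mm down with the jar upright at top (233,203). The pin is at side (318,196), which puts the valve at about -0.03 rad. The bystanders haven't moved and the gripper is clear.

```bash
python3 -c "
from rig import job
print(job.hand_in())"
```

```text
the job is handed in; nothing more can be done
None
```

I cracked the release valve open, let the platform sink all the way down, shut the valve snugly, let go and handed the job in at about 18 s. The hand-in gave no verdict.

- **Sinking:** I gripped the red pin and opened the valve in small steps. The platform began to sink at about 0.60 rad and I held it at about 5, then 10 mm/s, well under the 25 mm/s limit.
- **Platform and jar:** The last depth check showed the platform 59.5 mm down. The jar's lid was still centred within about 2 mm and upright.
- **Valve:** I closed it until the push at the handle rose from about 3 N to 7.6 N. The arm's position then put it at about -0.04 rad, and the side camera afterwards at about -0.03 rad. Both count as shut and are well short of overtightened.
- **Checks that failed or disagreed:** The push while turning freely read about 3–4 N, below the stated 5 N. The top-view colour mask missed the pin in the last picture, so the final camera angle is from the side view only. I judged the bystanders unmoved by eye from the pictures, not by measurement.

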